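# Change the nozzle on the hot-air gun

## Robot

A 6-joint arm with a two-finger parallel gripper is mounted at the origin on the work surface. World frame = base frame: x ahead of the robot, y to its left, z up, the work surface at z = 0. Lengths are in m, angles in degrees, forces in N, time in s.
With the tool pointing down it reaches from about 0.35 to 0.95 m from the base axis. Payload 17.4 kg.
Tool frame: the origin (TCP) lies midway between the tips of the shut fingers; the grasp point (between the pads) lies 19 mm behind it; x points along the fingers, y is the direction in which the jaws open and shut, and the axes are right-handed (so a half turn about x gives the same grasp; the last joint's range is limited). The gripper opens to 93 mm and grips with 3 to 60 N. Pads are 15 mm wide; open, the fingers measure 128 mm over their backs; the gripper's body (75 mm by 188 mm) begins 65 mm behind the grasp point.
Start: joints at [-73.957, 6.646, 82.598, -0, 90.757, -2.166], TCP at [0.211, -0.641, 0.219] pointing down, gripper open.
Joint ranges: [-162.19, 162.19], [-47.58, 125.68], [4.15, 143.07], [-65.23, 245.23], [0.69, 171.88], [-170.13, 170.13]. Speed limits (degrees/s): [108.29, 108.29, 127.2, 180, 180, 180].

## Interface

Orientations are given as a 3x3 rotation matrix whose columns are the frame's x, y, z axes.
In Python, from station import * gives the robot as it stands. The module is installed in compiled form; this text tells all that it offers.
- The arm moves only by the tool carry_out, never from a script. Its arguments are lists of equal length, an entry for each row: "grip": the opening, from -1 (shut) to 1 (fully open); "delta_pos": the shift along the tool's x, y, z normalised to -1 to 1, where 1 is 0.06 m, a list of three; "twist": the turn about the tool's x normalised to -1 to 1, where 1 is 0.12 rad. A call has 1 to 20 rows; each row shifts and turns the commanded pose from where the row before left it, along the tool's axes as they then stand; what a row does not reach is not made up. A row lasts 1/8 s, in which the tool goes at most 62.5 mm and 10.7 degrees, less where a joint would pass 70% of its speed; a pose out of reach is approached as far as the arm can. A call with a number of a shift or a turn outside -1 to 1 is refused whole. A call with a gripper value outside its range is refused whole. The fingers move at their own pace and stop on an object; "newtons" is the grip in N (left out, the last holds). Time passes only in rows, so rows that do not move let the fingers close. It gives the time, the measured TCP pose, the force and the opening at its end, in the units of the state.
- sense(): the state, without advancing time (a new reading comes with each control period).
- grab_frame(name): name is "side" or "top"; returns a dict with "frame" (384x512x3 uint8, blue, green, red), "range_z" (384x512 float32, m along the optical axis (not along the pixel's ray), 0 where there is no reading), "fx", "fy", "cx", "cy" (pixels), "origin" and "orientation" of the camera in the world. Camera axes: x right, y down, z forward; pixel columns grow to the right and rows downward; lengths in m; the calibration is good to about 2 mm. A picture is of the moment at which its call begins.
- job_done(): hands the job in, once; it reports no verdict.
The state is a dict: "time_s": time; "joints": joint angles; "qd": joint speeds; "joint_efforts": joint torques, N m; "position": TCP position; "tcp_rot": TCP orientation; "ft_force": force on the tool from outside, world axes, zero at the start; "moment": the same for the moment, N m; "gripper_width": opening from 0.0 (shut) to 1.0 (fully open).
Only numpy, scipy, OpenCV 4.12 (cv2) and the standard library are available. Lean on these libraries where they do the work, as an engineer would, in place of code of your own. Each camera call takes 0.05 s, during which the arm holds its last target. There are 200 camera calls.

## Task

Change the nozzle on the hot-air gun that stands nose-up: turn the round nozzle anticlockwise (seen from above) to unlock it, lift it off and stand it upright in the grey tray. Then take the wide flat nozzle, push it fully home on the barrel with its lugs through the gaps, which lie in line with the gun's handle, and turn it clockwise as far as it goes so that it is locked. Leave the scoop-shaped nozzle, the tin, the tape and the trowel where they are.

Things in the scene. Friction and masses are not known exactly. Their poses are not given: they have to be found in the camera images.
- gun: Cordless hot-air gun, fixed nose-up on a round foot (diameter 100). Grey housing of diameter 74 up to height 130, steel shoulder of diameter 54 up to height 150. Black handle and battery (top at height 94, 140 long from the axis, 62 wide at the battery) stick out along the body's +x. Origin: centre of the foot's underside on the table; z is the barrel axis.
- gun_seat (a point): Centre of the gun's flat shoulder, 150 above the table, on which a nozzle's collar sits; +x along the handle. Nozzles go on with their lugs on the x axis, either way round, within 0.2 rad, drop to the shoulder and turn clockwise from above about 1.2 rad to a stop, lugs under the rim with 3 of vertical play. Anticlockwise they stop 0.2 rad past the gaps' line and still lift off.
- spigot_top (a point): Centre of the top of the steel spigot, 22 above the shoulder, axes as the gun. Core of diameter 24, tapering over the top 8 to diameter 16. Round the core a rim of diameter 34, from 8 to 13 above the shoulder, with two gaps about 15 wide centred on +x and -x (in line with the handle) for the lugs.
- round_nozzle: Round nozzle, 80 high, on the gun at the start, turned clockwise and locked. Outlet: upright tube of diameter 24 from 42 to 80 above the origin, above a cone. 90 g. Collar: outer dia 47, inner 38, 26 high, two lugs inside its lower edge on the body's +x and -x (7 wide, 5 high, tips 14 from the axis), with small ears outside (to 28.5). Origin: centre of the collar's underside, z up.
- flat_nozzle: Flat nozzle, 80 high, standing on the table. Outlet: flat duct 18 thick (y), 64 wide (x) from 58 to 80 above the origin, stepping down to 40 wide at 34. 100 g. Collar: outer dia 47, inner 38, 26 high, two lugs inside its lower edge on the body's +x and -x (7 wide, 5 high, tips 14 from the axis), with small ears outside (to 28.5). Origin: centre of the collar's underside, z up.
- scoop_nozzle: Another nozzle with a half-round scoop as outlet (diameter 40, open towards -x), 92 high, standing on the table; not to be moved. Origin: centre of the collar's underside, diameter 47.
- tray_in (a point): Centre of the inner floor, 4 above the table, of a fixed shallow grey open tray, 180 (x) by 140 (y) outside, wall 4, rim 22 above the table.
- tin: Closed round tin, diameter 74, 85 high, standing; not to be moved. Origin: centre of its underside.
- tape: Roll of paper tape lying flat, outer diameter 96, 24 high; not to be moved. Origin: centre of its underside.
- trowel: Plasterer's trowel lying flat: blade 200 (x) by 75 (y), wooden handle along x up to 65 high; not to be moved. Origin: centre of the blade's underside.
Not all that is in view belongs to the job. What is shaped like the round_nozzle but orange is not meant. Of the things that look like the gun, the larger one is meant.

How it is judged:
By the outcome, as a careful person would: the job done as asked, in the order asked, and still so for the second after the job is handed in, with the robot touching nothing.
It also fails if it takes over 61 s, if anything falls off the work surface, if the arm or the gripper's body presses on something with over 40 N, if the wrist force passes 120 N, or if a joint passes its speed limit or range.

## Working session

There is one attempt and no reset: what is moved stays moved. The work goes in short steps, Python scripts to look and compute and a tool call to move; the robot and the scene stay as the last step left them, time stands still between calls to the robot, and variables do not carry over. Pictures are saved under pics/ and viewed, about 8 in all and at most 12, crops included, and the job is handed in when it is done.

Besides the shell and the picture viewer there is one more tool, called after ">>>" in YAML: its name, and indented under it one key for each argument. carry_out: Moves the arm, as the interface text tells. Its arguments: {"type":"object","properties":{"grip":{"type":"array"},"delta_pos":{"type":"array"},"twist":{"type":"array"},"newtons":{"type":"number"}},"required":["grip","delta_pos","twist"]}

```bash
mkdir -p pics; cat > h.py <<'E'
from station import *
import numpy as np, cv2
def grab(n,save=None):
    d=grab_frame(n)
    if save: cv2.imwrite('pics/'+save+'.png',d['frame'])
    return d
def pts(d):
    h,w=d['range_z'].shape; v,u=np.mgrid[:h,:w]; z=d['range_z']
    P=np.stack([(u-d['cx'])/d['fx']*z,(v-d['cy'])/d['fy']*z,z],-1)
    return P@np.array(d['orientation']).T+np.array(d['origin'])
E
python3 - <<'E'
from h import *
s=sense(); print({k:np.round(v,3).tolist() for k,v in s.items()})
for n in('side','top'):
    d=grab(n,n+'0'); print(n,d['fx'],d['cx'],d['cy'],np.round(d['origin'],3),np.round(d['orientation'],3).tolist(), (d['range_z']>0).mean())
a=np.hstack([cv2.imread('pics/side0.png'),cv2.imread('pics/top0.png')])
E
```

```text
{'time_s': 0.0, 'joints': [-73.958, 6.674, 82.634, 0.0, 90.758, -2.167], 'qd': [0.017, -0.055, -0.001, -0.007, -0.148, -0.002], 'joint_efforts': [-0.001, -72.126, -62.261, 0.078, 0.024, -0.0], 'position': [0.211, -0.641, 0.218], 'tcp_rot': [[-0.0, 0.312, -0.95], [0.001, -0.95, -0.312], [-1.0, -0.001, -0.0]], 'ft_force': [-0.108, -0.321, -0.211], 'moment': [-0.004, -0.044, 0.016], 'gripper_width': 1.001}
side 455.16508848410234 249.65522712230282 187.3801857312093 [0.143 0.96  0.758] [[-0.919, -0.213, 0.331], [-0.393, 0.48, -0.784], [0.009, -0.851, -0.525]] 0.9960123697916666
top 414.94620142023024 256.2590594183741 184.8771577746836 [0.471 0.025 1.078] [[-0.011, -0.995, 0.1], [-1.0, 0.01, -0.012], [0.011, -0.101, -0.995]] 0.9958699544270834
```

View pics/top0.png

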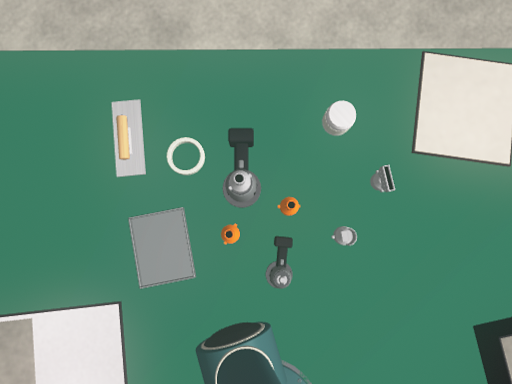

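View pics/side0.png

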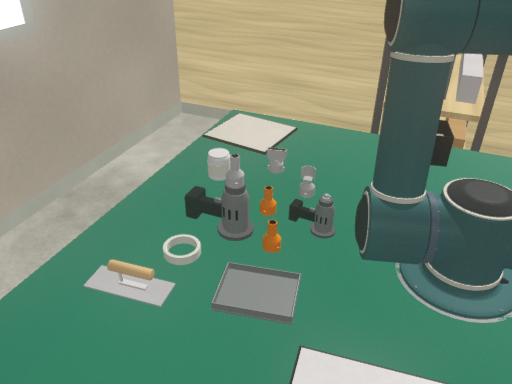

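Top view: the large gun is at (241,185), handle up (+x), with the steel round nozzle's outlet at (239,178). The small gun is at (281,272) and is a decoy, as are the orange nozzles at (290,206) and (231,234). The flat nozzle is at (384,179), the scoop at (345,236) and the tray at (162,247). Side view: gun (235,205), nozzle outlet (235,160), flat nozzle (277,160), scoop (308,181), tray (258,292). My choice is the large gun with the steel nozzle, and the flat nozzle at (384,179).

```bash
python3 - <<'E'
from h import *
T=grab('top');S=grab('side');P=pts(T);Q=pts(S)
np.savez('c.npz',P=P,Q=Q,ti=T['frame'],si=S['frame'])
def rep(n,A,m):
    X=A[m]; print(n,len(X),'med',np.round(np.median(X,0),4),'min',np.round(X.min(0),4),'max',np.round(X.max(0),4))
def box(A,c,r): return (np.hypot(A[...,0]-c[0],A[...,1]-c[1])<r)
g=P[185,241];print('px pts',np.round([P[178,239],P[185,241],P[179,384],P[178,390],P[247,162],P[60,241]],3).tolist())
for n,A in(('top',P),('side',Q)):
    c=P[178,239][:2]
    for lo,hi in((.222,.24),(.195,.218),(.153,.175),(.12,.135)): 
        m=box(A,c,.06)&(A[...,2]>lo)&(A[...,2]<hi)
        if m.sum(): rep(f'{n} gun {lo}',A,m)
    c=P[179,386][:2]
    for lo,hi in((.074,.09),(.03,.07),(.01,.03)):
        m=box(A,c,.06)&(A[...,2]>lo)&(A[...,2]<hi)
        if m.sum():
            rep(f'{n} flat {lo}',A,m)
            if lo==.074 : print(cv2.minAreaRect((A[m][:,:2]*1000).astype(np.float32)))
    c=P[247,162][:2]; m=box(A,c,.13)&(A[...,2]>.012)&(A[...,2]<.03)
    rep(n+' tray',A,m); print(cv2.minAreaRect((A[m][:,:2]*1000).astype(np.float32)))
    m=box(A,c,.04); rep('floor',A,m)
    # handle
    c=P[178,239][:2]; m=box(A,c,.16)&(A[...,2]>.07)&(A[...,2]<.105)&(A[...,0]>c[0]+.045)&(abs(A[...,1]-c[1])<.05)
    rep(n+' handle',A,m); 
    for a,b in((.05,.09),(.1,.135)):
        mm=m&(A[...,0]>c[0]+a)&(A[...,0]<c[0]+b); rep('  seg',A,mm)
a=cv2.resize(T['frame'][140:215,195:305],None,fx=5,fy=5,interpolation=2)
b=cv2.resize(T['frame'][150:210,355:415],None,fx=4,fy=4,interpolation=2)
c=cv2.resize(S['frame'][135:245,180:320],None,fx=4,fy=4,interpolation=2)
o=np.zeros((600,800,3),np.uint8)
cv2.imwrite('pics/crop_top.png',cv2.copyMakeBorder(np.hstack([a,cv2.resize(b,(250,375))*1])if 0 else np.hstack([a[:, :550],cv2.resize(b,(240,375))]),0,0,0,0,0))
cv2.imwrite('pics/crop_side.png',c)
E
```

```text
px pts [[0.571, 0.049, 0.23], [0.56, 0.046, 0.192], [0.584, -0.301, 0.072], [0.585, -0.312, 0.083], [0.422, 0.255, 0.001], [0.92, 0.049, -0.003]]
top gun 0.222 104 med [0.5712 0.0494 0.2298] min [0.5606 0.039  0.2249] max [0.5835 0.0597 0.2329]
top gun 0.195 12 med [0.5616 0.0469 0.2078] min [0.5604 0.0374 0.2022] max [0.572  0.0582 0.2173]
top gun 0.153 35 med [0.5567 0.0447 0.1648] min [0.5491 0.0246 0.1533] max [0.5894 0.0736 0.1748]
top gun 0.12 130 med [0.5565 0.0435 0.1264] min [0.5417 0.0178 0.1201] max [0.6027 0.0805 0.1345]
top flat 0.074 204 med [ 0.5865 -0.3091  0.0796] min [ 0.5558 -0.3247  0.074 ] max [ 0.6201 -0.2955  0.0844]
((587.1937866210938, -309.1595458984375), (63.25361251831055, 20.209537506103516), 13.60433578491211)
top flat 0.03 163 med [ 0.5851 -0.2989  0.0453] min [ 0.5548 -0.307   0.0304] max [ 0.6153 -0.2859  0.0695]
top flat 0.01 69 med [ 0.5796 -0.2922  0.0198] min [ 0.5592 -0.3144  0.0102] max [ 0.6141 -0.2862  0.0297]
top tray 527 med [0.4206 0.2643 0.0208] min [0.3241 0.1682 0.012 ] max [0.523  0.3379 0.0268]
((423.4038391113281, 252.48916625976562),
[... 1130 characters left out ...]
124 -0.285   0.0699]
side flat 0.01 81 med [ 0.5779 -0.2933  0.0197] min [ 0.5569 -0.3156  0.0104] max [ 0.6114 -0.2857  0.0298]
side tray 797 med [0.4174 0.278  0.0188] min [0.32   0.1684 0.012 ] max [0.5212 0.3362 0.0243]
((420.65911865234375, 251.5266571044922), (180.36488342285156, 145.33395385742188), 10.457210540771484)
floor 688 med [0.4213 0.2555 0.003 ] min [ 0.382   0.2151 -0.0013] max [0.4607 0.2942 0.0073]
side handle 431 med [0.675  0.0564 0.0833] min [0.6161 0.017  0.07  ] max [0.7081 0.0833 0.096 ]
  seg 108 med [0.6413 0.0549 0.0766] min [0.6216 0.0304 0.07  ] max [0.6605 0.0677 0.0888]
  seg 266 med [0.6837 0.0605 0.0903] min [0.6711 0.017  0.0707] max [0.7058 0.0833 0.096 ]
```

View pics/crop_top.png

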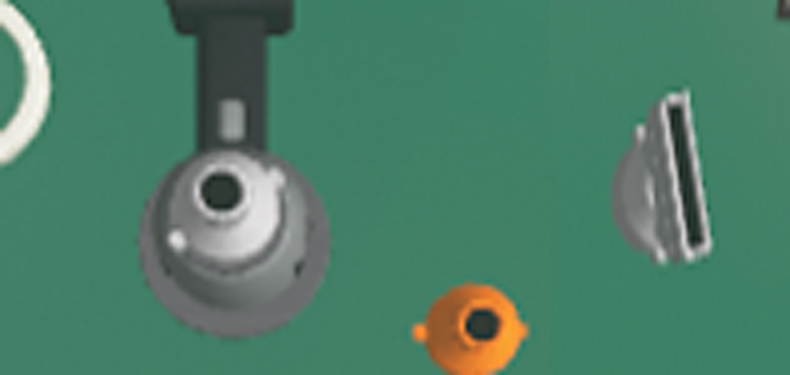

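View pics/crop_side.png

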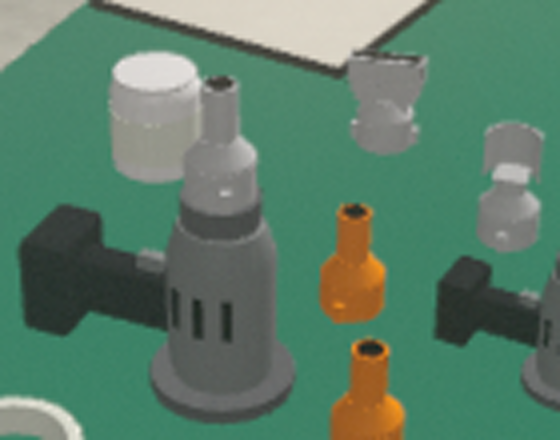

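The crops confirm the choice: a steel nozzle on the large gun, its ears turned about 57° clockwise of the handle. The outlet axis is about (0.571, 0.050) with its top at 0.230, as expected. The handle yaw is about 0°. The flat nozzle is at (0.585, -0.309) with its duct at yaw about +11°, and the tray centre is (0.422, 0.252).

>>> carry_out:
  grip: [1,1,1,1,1,1,1,1,1,1,1,1,1,1,1,1,1,1]
  delta_pos:
    - [-0.7,0,0]
    - [-0.7,0,0]
    - [0,-0.648,-0.664]
    - [0,-0.648,-0.664]
    - [0,-0.648,-0.664]
    - [0,-0.648,-0.664]
    - [0,-0.648,-0.664]
    - [0,-0.648,-0.664]
    - [0,-0.648,-0.664]
    - [0,-0.648,-0.664]
    - [0,-0.648,-0.664]
    - [0,-0.648,-0.664]
    - [0,-0.648,-0.664]
    - [0,-0.648,-0.664]
    - [0,-0.648,-0.664]
    - [0,-0.648,-0.664]
    - [0,0,0]
    - [0,0,0]
  twist: [0,0,0,0,0,0,0,0,0,0,0,0,0,0,0,0,0,0]
  newtons: 10

```text
time_s: 2.45
position: [0.5705, 0.05, 0.3024]
tcp_rot: [[-0.0, 0.313, -0.95], [-0.0, -0.95, -0.313], [-1.0, 0.0, 0.001]]
ft_force: [-0.8, 0.2, -0.2]
gripper_width: 1.002
```

>>> carry_out:
  grip: [1,1,1,1,-1,-1,-1,-1,-1,-1,-1,-1]
  delta_pos:
    - [0.6,0,0]
    - [0.6,0,0]
    - [0.57,0,0]
    - [0,0,0]
    - [0,0,0]
    - [0,0,0]
    - [0,0,0]
    - [0,0,0]
    - [0,0,0]
    - [0,0,0]
    - [0,0,0]
    - [0,0,0]
  twist: [0,0,0,0,0,0,0,0,0,0,0,0]
  newtons: 8

```text
time_s: 3.95
position: [0.5706, 0.0501, 0.1964]
tcp_rot: [[-0.0, 0.312, -0.95], [-0.0, -0.95, -0.312], [-1.0, -0.0, 0.0]]
ft_force: [0.0, 0.9, -0.2]
gripper_width: 0.257
```

>>> carry_out:
  grip: [-1,-1,-1,-1,-1,-1,-1]
  delta_pos:
    - [0,0,0]
    - [0,0,0]
    - [0,0,0]
    - [0,0,0]
    - [0,0,0]
    - [0,0,0]
    - [0,0,0]
  twist: [0,0,-0.8,-0.8,-0.8,-0.8,0]
  newtons: 50

```text
time_s: 4.82
position: [0.5706, 0.0502, 0.1964]
tcp_rot: [[-0.0, 0.645, -0.764], [0.0, -0.764, -0.645], [-1.0, -0.0, 0.0]]
ft_force: [-0.4, -0.4, -1.3]
gripper_width: 0.247
```

```bash
python3 -c "
from h import *
s=sense();print(np.round(s['moment'],3),np.round(s['ft_force'],2),np.round(s['joints'],1))"
```

```text
[-0.058  0.012 -0.014] [-0.43 -0.38 -1.32] [ 2.5 -5.7 97.1  0.  88.6 52.3]
```

>>> carry_out:
  grip: [-1,-1,-1,-1,-1,-1,-1,-1,-1]
  delta_pos:
    - [0,0,0]
    - [0,0,0]
    - [0,0,0]
    - [0,0,0]
    - [0,0,0]
    - [0,0,0]
    - [0,0,0]
    - [0,0,0]
    - [0,0,0]
  twist: [-0.8,-0.8,-0.8,-0.8,-0.8,-0.8,-0.8,-0.3,0]

```text
time_s: 5.95
position: [0.5706, 0.0501, 0.1964]
tcp_rot: [[-0.0, 0.987, -0.162], [0.0, -0.162, -0.987], [-1.0, -0.0, -0.0]]
ft_force: [-0.3, -0.7, -0.9]
gripper_width: 0.252
```

```bash
python3 -c "
from h import *
s=sense();print(np.round(s['moment'],3),np.round(s['ft_force'],2),np.round(s['joints'],1))
S=grab('side');cv2.imwrite('pics/s3.png',cv2.resize(S['frame'][100:250,160:320],None,fx=4,fy=4,interpolation=2))"
```

```text
[-0.052 -0.053  0.023] [-0.34 -0.69 -0.92] [ 2.5 -5.7 97.1  0.  88.6 11.8]
```

View pics/s3.png

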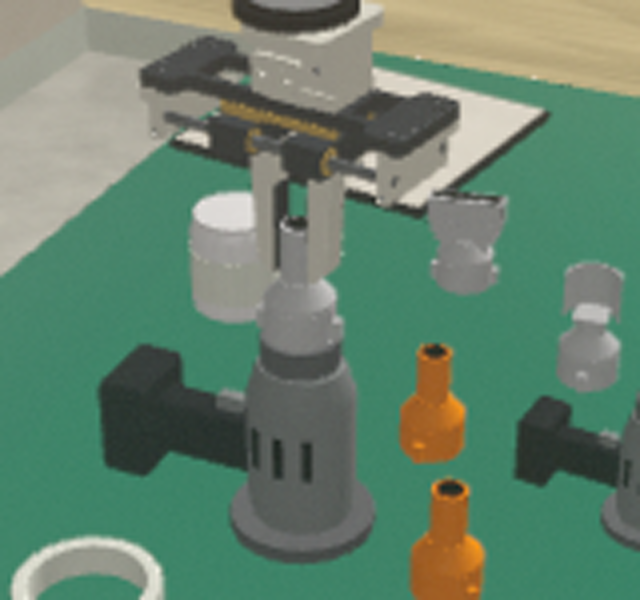

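The ears at (262,312) and (338,330) are now in line with the handle, so the nozzle turned with the gripper. Next is a trial lift.

>>> carry_out:
  grip: [-1,-1,-1,-1,-1]
  delta_pos:
    - [-0.08,0,0]
    - [-0.08,0,0]
    - [-0.08,0,0]
    - [-0.08,0,0]
    - [0,0,0]
  twist: [0,0,0,0,0]

```text
time_s: 6.62
position: [0.5708, 0.0501, 0.2162]
tcp_rot: [[0.001, 0.987, -0.16], [0.0, -0.16, -0.987], [-1.0, 0.001, -0.0]]
ft_force: [-0.7, 0.5, -1.2]
gripper_width: 0.25
```

>>> carry_out:
  grip: [-1,-1,-1,-1,-1,-1,-1,-1,-1,-1,-1,-1,-1,-1,-1]
  delta_pos:
    - [-0.5,0,0]
    - [-0.9,0,0]
    - [0,-0.4,-0.4]
    - [0,-0.6,-0.585]
    - [0,-0.6,-0.585]
    - [0,-0.6,-0.585]
    - [0,-0.5,-0.5]
    - [0,-0.283,-0.27]
    - [0.5,0,0]
    - [0.9,0,0]
    - [0.9,0,0]
    - [0.9,0,0]
    - [0.5,0,0]
    - [0.3,0,0]
    - [0,0,0]
  twist: [0,0,0,0,0,0,0,0,0,0,0,0,0,0,0]

```text
time_s: 8.5
position: [0.4219, 0.2519, 0.0592]
tcp_rot: [[-0.001, 0.987, -0.16], [-0.001, -0.16, -0.987], [-1.0, -0.001, 0.001]]
ft_force: [0.5, -0.1, -2.0]
gripper_width: 0.247
```

```bash
python3 -c "
from h import *
s=sense();print(np.round(s['moment'],3),np.round(s['ft_force'],2),np.round(s['joints'],1))
S=grab('side');cv2.imwrite('pics/s4.png',cv2.resize(S['frame'][190:340,180:340],None,fx=4,fy=4,interpolation=2))"
```

```text
[ 0.004 -0.095  0.012] [ 0.46 -0.08 -2.02] [ 27.9 -11.6 115.3  -0.   76.3  37.1]
```

View pics/s4.png

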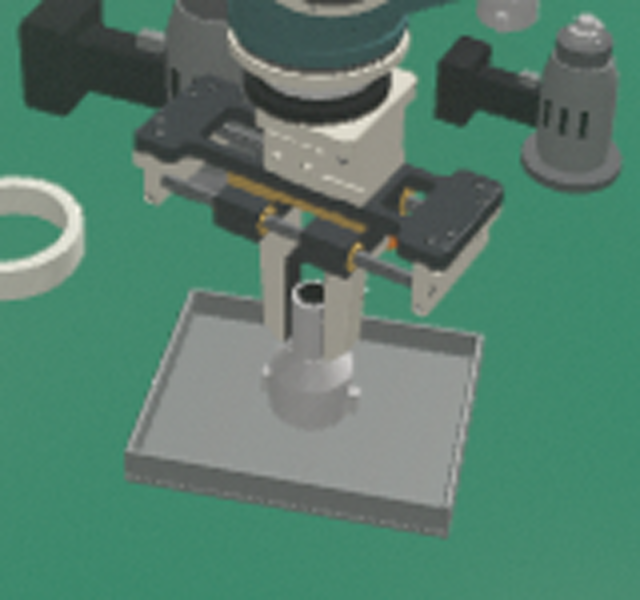

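The nozzle is held upright over the tray's middle, seen at crop (310,390). Now I lower it.

>>> carry_out:
  grip: [-1,-1,-1,-1,-1]
  delta_pos:
    - [0.05,0,0]
    - [0.04,0,0]
    - [0.03,0,0]
    - [0.02,0,0]
    - [0,0,0]
  twist: [0,0,0,0,0]

```text
time_s: 9.18
position: [0.4221, 0.2521, 0.0512]
tcp_rot: [[-0.0, 0.987, -0.16], [-0.0, -0.16, -0.987], [-1.0, -0.0, 0.0]]
ft_force: [-0.5, -0.0, -0.3]
gripper_width: 0.253
```

>>> carry_out:
  grip: [-1,-1,-1]
  delta_pos:
    - [0.012,0,0]
    - [0.012,0,0]
    - [0,0,0]
  twist: [0,0,0]

```text
time_s: 9.55
position: [0.4223, 0.2521, 0.0502]
tcp_rot: [[0.0, 0.987, -0.16], [0.0, -0.16, -0.987], [-1.0, 0.0, -0.0]]
ft_force: [-1.6, -0.7, 5.4]
gripper_width: 0.252
```

```bash
cat >> h.py <<'E'
def plan(segs):
    "segs: list of (n rows, dx,dy,dz world m, dyaw deg anticlockwise) spread evenly; prints rows"
    R=np.array(sense()['tcp_rot']); R=R.copy(); D=[];W=[]
    from scipy.spatial.transform import Rotation as Ro
    for n,dx,dy,dz,a in segs:
        for _ in range(n):
            D.append(np.round(R.T@np.array([dx,dy,dz])/n/.06,3).tolist()); t=-np.radians(a)/n/.12; W.append(round(t,3))
            R=R@Ro.from_rotvec([t*.12,0,0]).as_matrix()
    print(len(D),D,W)
E
python3 -c "
from h import *
plan([(3,0,0,.17,0),(13,.163,-.561,0,93),(3,0,0,0,17.3)])
p=np.load('c.npz')
# flat nozzle refine: image top rectangle, both views, plane z=.08
for k,im in(('P','ti'),('Q','si')):
    A=p[k]; m=(np.hypot(A[...,0]-.585,A[...,1]+.308)<.06)&(A[...,2]>.074)&(A[...,2]<.09)
    X=A[m][:,:2]; C=np.cov(X.T); w,v=np.linalg.eigh(C); print(X.mean(0),np.degrees(np.arctan2(v[1,1],v[0,1]))%180)
    m=(np.hypot(A[...,0]-.585,A[...,1]+.308)<.06)&(A[...,2]>.004)&(A[...,2]<.024)
    X=A[m][:,:2]; print('collar',X.min(0),X.max(0))
"
```

```text
19 [[-0.944, 0.0, -0.0], [-0.944, 0.0, -0.0], [-0.944, 0.0, -0.0], [-0.0, 0.322, 0.676], [-0.0, 0.235, 0.711], [-0.0, 0.144, 0.735], [-0.0, 0.052, 0.747], [-0.0, -0.042, 0.748], [-0.0, -0.134, 0.737], [-0.0, -0.225, 0.714], [-0.0, -0.312, 0.681], [-0.0, -0.395, 0.637], [-0.0, -0.471, 0.582], [-0.0, -0.54, 0.519], [-0.0, -0.6, 0.448], [-0.0, -0.651, 0.37], [0.0, 0.0, 0.0], [0.0, 0.0, 0.0], [0.0, 0.0, 0.0]] [np.float64(-0.0), np.float64(-0.0), np.float64(-0.0), np.float64(-1.04), np.float64(-1.04), np.float64(-1.04), np.float64(-1.04), np.float64(-1.04), np.float64(-1.04), np.float64(-1.04), np.float64(-1.04), np.float64(-1.04), np.float64(-1.04), np.float64(-1.04), np.float64(-1.04), np.float64(-1.04), np.float64(-0.839), np.float64(-0.839), np.float64(-0.839)]
[ 0.58681694 -0.30918753] 11.239385274053376
collar [ 0.53385911 -0.35241997] [ 0.64171448 -0.26077399]
[ 0.58318428 -0.30782658] 11.32089957290438
collar [ 0.55688649 -0.31586141] [ 0.61136933 -0.28565472]
```

>>> carry_out:
  grip: [0,1,1,1,1,1,1]
  delta_pos:
    - [-0.01,0,0]
    - [0,0,0]
    - [0,0,0]
    - [-0.5,0,0]
    - [-0.8,0,0]
    - [-0.9,0,0]
    - [-0.6,0,0]
  twist: [0,0,0,0,0,0,0]

```text
time_s: 10.42
position: [0.4223, 0.2522, 0.221]
tcp_rot: [[0.002, 0.987, -0.16], [0.001, -0.16, -0.987], [-1.0, 0.002, -0.001]]
ft_force: [-0.6, 0.4, -0.1]
gripper_width: 0.954
```

```bash
python3 -c "
from h import *
s=sense();p=s['position'];print(p,s['gripper_width'])
plan([(13,.585-p[0],-.3085-p[1],0,89.38),(4,0,0,0,21.2)])"
```

```text
[0.42233374 0.25217755 0.22103745] 0.9537950333962315
17 [[-0.0, 0.321, 0.676], [-0.0, 0.238, 0.71], [-0.0, 0.151, 0.733], [-0.0, 0.062, 0.746], [-0.0, -0.027, 0.748], [-0.0, -0.117, 0.739], [-0.0, -0.204, 0.72], [-0.0, -0.289, 0.69], [-0.0, -0.37, 0.651], [-0.0, -0.445, 0.602], [-0.0, -0.514, 0.544], [-0.0, -0.575, 0.479], [-0.0, -0.628, 0.407], [0.0, 0.0, 0.0], [0.0, 0.0, 0.0], [0.0, 0.0, 0.0], [0.0, 0.0, 0.0]] [np.float64(-1.0), np.float64(-1.0), np.float64(-1.0), np.float64(-1.0), np.float64(-1.0), np.float64(-1.0), np.float64(-1.0), np.float64(-1.0), np.float64(-1.0), np.float64(-1.0), np.float64(-1.0), np.float64(-1.0), np.float64(-1.0), np.float64(-0.771), np.float64(-0.771), np.float64(-0.771), np.float64(-0.771)]
```

>>> carry_out:
  grip: [1,1,1,1,1,1,1,1,1,1,1,1,1,1,1,1,1,1]
  delta_pos:
    - [0,0.32,0.68]
    - [0,0.24,0.71]
    - [0,0.15,0.73]
    - [0,0.06,0.75]
    - [0,-0.03,0.75]
    - [0,-0.12,0.74]
    - [0,-0.2,0.72]
    - [0,-0.29,0.69]
    - [0,-0.37,0.65]
    - [0,-0.45,0.6]
    - [0,-0.51,0.54]
    - [0,-0.58,0.48]
    - [0,-0.63,0.41]
    - [0,0,0]
    - [0,0,0]
    - [0,0,0]
    - [0,0,0]
    - [0,0,0]
  twist: [-1,-1,-1,-1,-1,-1,-1,-1,-1,-1,-1,-1,-1,-0.77,-0.77,-0.77,-0.77,0]

```text
time_s: 12.68
position: [0.5843, -0.3094, 0.2182]
tcp_rot: [[-0.0, -0.196, 0.981], [0.0, 0.981, 0.196], [-1.0, 0.0, -0.0]]
ft_force: [0.3, -0.9, -0.4]
gripper_width: 1.0
```

```bash
python3 -c "
from h import *
s=sense();p=s['position'];R=s['tcp_rot'];print(np.round(p,4),np.degrees(np.arctan2(R[1][1],R[0][1])),np.round(s['joints'],1))
T=grab('top','t5');A=pts(T)
m=(np.hypot(A[...,0]-.422,A[...,1]-.252)<.05)&(A[...,2]>.075); X=A[m]; print('round in tray',X.mean(0),X.max(0))
a=1 
plan([(1,(.585-p[0]),-.3085-p[1],0,0)])"
```

```text
[ 0.5843 -0.3094  0.2182] 101.30424694326342 [ -30.1    4.9   84.5    0.    90.6 -131.4]
round in tray [0.42419995 0.25119208 0.08381188] [0.43519843 0.26351703 0.08902614]
1 [[-0.0, 0.012, 0.015]] [np.float64(-0.0)]
```

>>> carry_out:
  grip: [1,1,1,1,1,-1,-1,-1,-1,-1,-1,-1,-1]
  delta_pos:
    - [0.5,0.012,0.015]
    - [0.9,0,0]
    - [0.9,0,0]
    - [0.5,0,0]
    - [0,0,0]
    - [0,0,0]
    - [0,0,0]
    - [0,0,0]
    - [0,0,0]
    - [0,0,0]
    - [0,0,0]
    - [0,0,0]
    - [0,0,0]
  twist: [0,0,0,0,0,0,0,0,0,0,0,0,0]
  newtons: 15

```text
time_s: 14.35
position: [0.585, -0.3086, 0.0504]
tcp_rot: [[0.0, -0.196, 0.981], [-0.0, 0.981, 0.196], [-1.0, -0.0, 0.0]]
ft_force: [-0.6, 3.5, -1.1]
gripper_width: 0.189
```

>>> carry_out:
  grip: [-1,-1,-1,-1,-1,-1,-1,-1]
  delta_pos:
    - [0,0,0]
    - [0,0,0]
    - [-0.4,0,0]
    - [-0.8,0,0]
    - [-0.9,0,0]
    - [-0.9,0,0]
    - [-0.5,0,0]
    - [0,0,0]
  twist: [0,0,0,0.5,0.5,0.65,0,0]
  newtons: 50

```text
time_s: 15.35
position: [0.5855, -0.3088, 0.2629]
tcp_rot: [[0.003, 0.0, 1.0], [-0.002, 1.0, -0.0], [-1.0, -0.002, 0.003]]
ft_force: [0.8, -0.2, -1.2]
gripper_width: 0.189
```

```bash
python3 -c "
from h import *
s=sense();p=s['position'];R=s['tcp_rot'];print(np.round(p,4),np.degrees(np.arctan2(R[1][1],R[0][1])),np.round(s['ft_force'],2))
S=grab('side');A=pts(S)
for a,b in((-.008,.028),(-.048,-.03)):
    m=(abs(A[...,0]-p[0])<.05)&(abs(A[...,1]-p[1])<.04)&(A[...,2]>p[2]+a)&(A[...,2]<p[2]+b)
    X=A[m]-p; print(a,len(X),np.round(X.min(0),4),np.round(X.max(0),4),np.round(np.median(X,0),4))
v,u=np.where(m);c=(int(u.mean()),int(v.mean()));print(c)
cv2.imwrite('pics/s6.png',cv2.resize(S['frame'][max(0,c[1]-60):c[1]+40,c[0]-60:c[0]+60],None,fx=5,fy=5,interpolation=2))
plan([(8,.5706-p[0],.0501-p[1],0,0)])"
```

```text
[ 0.5855 -0.3088  0.2629] 89.99338055126833 [ 0.82 -0.23 -1.21]
-0.008 218 [-0.0335 -0.0246 -0.0078] [0.0315 0.0281 0.028 ] [-0.0078  0.0088  0.0126]
-0.048 99 [-0.0297 -0.0075 -0.0479] [ 0.029   0.0302 -0.03  ] [-0.0075  0.0171 -0.0394]
(277, 109)
8 [[-0.0, 0.748, -0.031], [-0.0, 0.748, -0.031], [-0.0, 0.748, -0.031], [-0.0, 0.748, -0.031], [-0.0, 0.748, -0.031], [-0.0, 0.748, -0.031], [-0.0, 0.748, -0.031], [-0.0, 0.748, -0.031]] [np.float64(-0.0), np.float64(-0.0), np.float64(-0.0), np.float64(-0.0), np.float64(-0.0), np.float64(-0.0), np.float64(-0.0), np.float64(-0.0)]
```

View pics/s6.png

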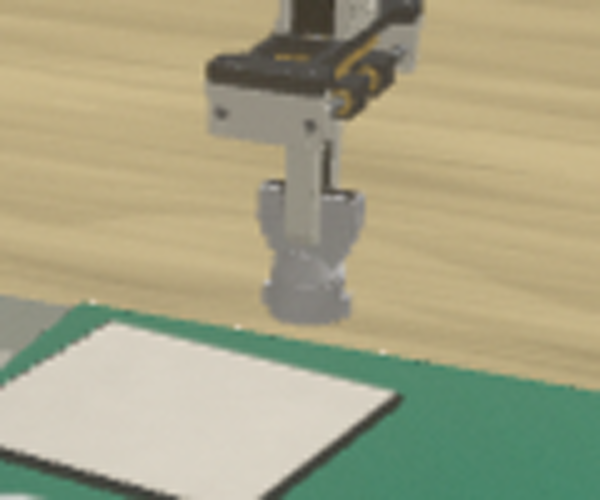

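The flat nozzle is held upright by its duct, at crop (310,210), with its collar at (308,295). It is centred on the TCP to about 1 mm. Now I move it over the gun.

>>> carry_out:
  grip: [-1,-1,-1,-1,-1,-1,-1,-1,-1,-1,-1]
  delta_pos:
    - [0,0.4,-0.031]
    - [0,0.75,-0.031]
    - [0,0.75,-0.031]
    - [0,0.75,-0.031]
    - [0,0.75,-0.031]
    - [0,0.75,-0.031]
    - [0,0.75,-0.031]
    - [0,0.7,-0.031]
    - [0,0.38,0]
    - [0,0,0]
    - [0,0,0]
  twist: [0,0,0,0,0,0,0,0,0,0,0]

```text
time_s: 16.77
position: [0.5697, 0.0502, 0.2595]
tcp_rot: [[-0.001, -0.0, 1.0], [-0.0, 1.0, 0.0], [-1.0, -0.0, -0.001]]
ft_force: [-0.5, -0.4, -1.6]
gripper_width: 0.191
```

>>> carry_out:
  grip: [-1,-1,-1,-1,-1,-1,-1,-1]
  delta_pos:
    - [0.3,0,0.013]
    - [0.3,0,0]
    - [0.05,0,0]
    - [0.05,0,0]
    - [0.05,0,0]
    - [0.05,0,0]
    - [0,0,0]
    - [0,0,0]
  twist: [0,0,0,0,0,0,0,0]

```text
time_s: 17.77
position: [0.571, 0.0503, 0.2126]
tcp_rot: [[0.0, 0.0, 1.0], [0.0, 1.0, -0.0], [-1.0, 0.0, 0.0]]
ft_force: [0.1, 0.2, -0.7]
gripper_width: 0.191
```

>>> carry_out:
  grip: [-1,-1,-1,-1,-1,-1]
  delta_pos:
    - [0.04,0,0]
    - [0.04,0,0]
    - [0.04,0,0]
    - [0.03,0,0]
    - [0.03,0,0]
    - [0,0,0]
  twist: [0,0,0,0,0,0]

```text
time_s: 18.52
position: [0.5709, 0.0503, 0.2014]
tcp_rot: [[-0.0, 0.0, 1.0], [0.0, 1.0, -0.0], [-1.0, 0.0, -0.0]]
ft_force: [0.0, -0.3, -1.1]
gripper_width: 0.19
```

>>> carry_out:
  grip: [-1,-1,-1,-1]
  delta_pos:
    - [0.012,0,0]
    - [0.01,0,0]
    - [0.005,0,0]
    - [0,0,0]
  twist: [0,0,0,0]

```text
time_s: 19.02
position: [0.571, 0.0503, 0.2]
tcp_rot: [[0.0, 0.0, 1.0], [-0.0, 1.0, -0.0], [-1.0, -0.0, 0.0]]
ft_force: [-1.0, -0.1, -0.3]
gripper_width: 0.191
```

>>> carry_out:
  grip: [-1,-1,-1]
  delta_pos:
    - [0.01,0,0]
    - [0.01,0,0]
    - [0,0,0]
  twist: [0,0,0]

```text
time_s: 19.4
position: [0.5711, 0.0503, 0.1999]
tcp_rot: [[0.001, 0.0, 1.0], [0.0, 1.0, -0.0], [-1.0, 0.0, 0.001]]
ft_force: [-3.5, 0.7, 8.8]
gripper_width: 0.191
```

It is home: contact at 8.8 N at the expected height. I ease off slightly and turn clockwise.

>>> carry_out:
  grip: [-1,-1,-1,-1,-1,-1,-1,-1,-1,-1,-1,-1,-1]
  delta_pos:
    - [-0.015,0,0]
    - [0,0,0]
    - [0,0,0]
    - [0,0,0]
    - [0,0,0]
    - [0,0,0]
    - [0,0,0]
    - [0,0,0]
    - [0,0,0]
    - [0,0,0]
    - [0,0,0]
    - [0,0,0]
    - [0,0,0]
  twist: [0,0.8,0.8,0.8,0.8,0.8,0.8,0.8,0.8,0.8,0.8,0.8,0]

```text
time_s: 21.02
position: [0.5711, 0.0503, 0.2]
tcp_rot: [[0.001, 0.87, 0.493], [-0.0, 0.493, -0.87], [-1.0, 0.0, 0.0]]
ft_force: [-0.6, 0.1, 2.9]
gripper_width: 0.193
```

```bash
python3 -c "
from h import *
s=sense();R=s['tcp_rot'];print(np.round(s['moment'],3),np.degrees(np.arctan2(R[1][1],R[0][1])),np.round(s['joints'],1))"
```

```text
[-0.1   -0.01  -0.034] 29.50909520379984 [  2.5  -5.8  96.8  -0.   88.9 -27. ]
```

Turned 60.5° with no stop yet, so I continue in small steps.

>>> carry_out:
  grip: [-1,-1,-1,-1,-1]
  delta_pos:
    - [0,0,0]
    - [0,0,0]
    - [0,0,0]
    - [0,0,0]
    - [0,0,0]
  twist: [0.3,0.3,0.3,0.3,0]

```text
time_s: 21.65
position: [0.5711, 0.0503, 0.2]
tcp_rot: [[0.0, 0.933, 0.361], [-0.0, 0.361, -0.933], [-1.0, 0.0, 0.0]]
ft_force: [-0.3, -0.7, 5.1]
gripper_width: 0.188
```

```bash
cat > m.py <<'E'
from h import *
s=sense();R=s['tcp_rot'];print(np.round(s['moment'],3),np.round(s['ft_force'],2),np.degrees(np.arctan2(R[1][1],R[0][1])),s['gripper_width'])
E
python3 m.py
```

```text
[-0.19   0.05  -0.044] [-0.31 -0.73  5.13] 21.170398563733272 0.18795451378732073
```

>>> carry_out:
  grip: [-1,-1,-1,-1]
  delta_pos:
    - [0,0,0]
    - [0,0,0]
    - [0,0,0]
    - [0,0,0]
  twist: [0.2,0.2,0.2,0]

```text
time_s: 22.15
position: [0.5711, 0.0503, 0.2]
tcp_rot: [[0.0, 0.956, 0.293], [0.0, 0.293, -0.956], [-1.0, 0.0, 0.0]]
ft_force: [-0.1, -0.9, 5.0]
gripper_width: 0.193
```

```bash
python3 m.py
```

```text
[-0.133  0.121 -0.071] [-0.11 -0.9   4.96] 17.056495562560315 0.1927960791663217
```

>>> carry_out:
  grip: [-1,-1,-1,-1]
  delta_pos:
    - [0,0,0]
    - [0,0,0]
    - [0,0,0]
    - [0,0,0]
  twist: [0.2,0.2,0.2,0]

```text
time_s: 22.65
position: [0.5709, 0.0503, 0.1999]
tcp_rot: [[-0.0, 0.975, 0.224], [-0.0, 0.224, -0.975], [-1.0, -0.0, 0.0]]
ft_force: [-2.0, -0.8, 5.5]
gripper_width: 0.189
```

```bash
python3 m.py; python3 -c "
from h import *
S=grab('side');cv2.imwrite('pics/s7.png',cv2.resize(S['frame'][100:250,160:320],None,fx=4,fy=4,interpolation=2))"
```

```text
[-0.173  0.436  0.174] [-2.04 -0.82  5.52] 12.944696802272915 0.1887496799950675
```

View pics/s7.png

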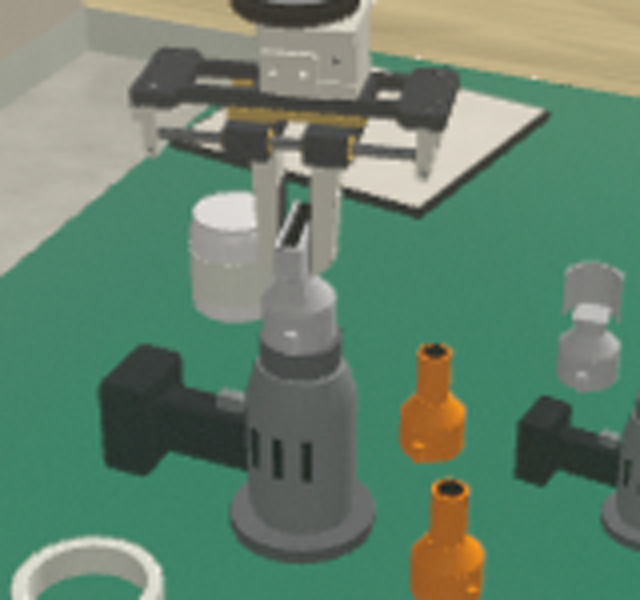

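The duct at (293,240) has turned with the gripper and the collar sits on the shoulder. The moment has begun to rise, so I make one more small push to confirm the stop.

>>> carry_out:
  grip: [-1,-1,-1,-1]
  delta_pos:
    - [0,0,0]
    - [0,0,0]
    - [0,0,0]
    - [0,0,0]
  twist: [0.2,0.2,0,0]

```text
time_s: 23.2
position: [0.5713, 0.0505, 0.2]
tcp_rot: [[0.001, 0.984, 0.178], [0.0, 0.178, -0.984], [-1.0, 0.001, -0.0]]
ft_force: [3.9, 1.2, 5.2]
gripper_width: 0.189
```

```bash
python3 m.py
```

```text
[ 0.314 -0.812 -0.011] [3.91 1.21 5.2 ] 10.245240821627768 0.18931840152813237
```

>>> carry_out:
  grip: [-1,-1,-1,-1,-1]
  delta_pos:
    - [0,0,0]
    - [0,0,0]
    - [0,0,0]
    - [0,0,0]
    - [0,0,0]
  twist: [0.2,0.2,0.2,0,0]

```text
time_s: 23.82
position: [0.5715, 0.0503, 0.2]
tcp_rot: [[0.002, 0.994, 0.107], [-0.0, 0.107, -0.994], [-1.0, 0.002, 0.0]]
ft_force: [5.7, -0.2, 4.3]
gripper_width: 0.19
```

```bash
python3 m.py;python3 -c "
from h import *
S=grab('side');T=grab('top')
a=cv2.resize(S['frame'][130:200,205:265],None,fx=6,fy=6,interpolation=2)
b=cv2.resize(T['frame'][145:215,205:265],None,fx=6,fy=6,interpolation=2)
cv2.imwrite('pics/s8.png',np.hstack([a,b]))"
```

```text
[ 0.075 -1.432  0.756] [ 5.75 -0.2   4.28] 6.13331667275672 0.18950528067285768
```

View pics/s8.png

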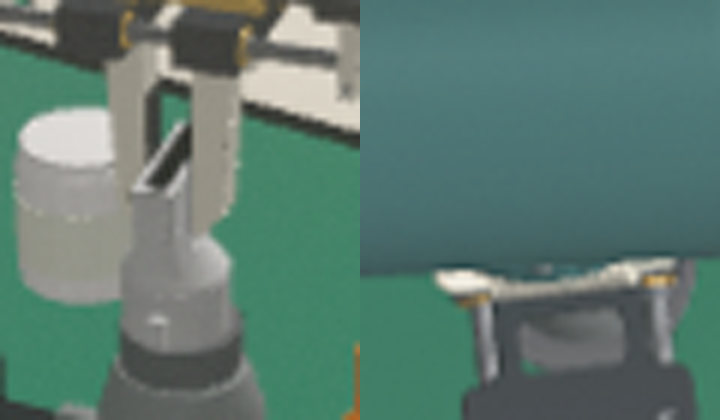

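The moment is now 0.76 N m, with the nozzle against the stop. I release, rise and check.

>>> carry_out:
  grip: [-0.3,0.5,1,1,1,1,1,1,1,1,1,1,1,1]
  delta_pos:
    - [0,0,0]
    - [0,0,0]
    - [0,0,0]
    - [0,0,0]
    - [-0.4,0,0]
    - [-0.8,0,0]
    - [-0.8,0,0]
    - [0,0.8,0]
    - [0,0.8,0]
    - [0,0.8,0]
    - [0,0,-0.9]
    - [0,0,-0.9]
    - [0,0,0]
    - [0,0,0]
  twist: [0,0,0,0,0,0,0,0,0,0,0,0,0,0]

```text
time_s: 25.68
position: [0.7027, 0.1728, 0.3195]
tcp_rot: [[-0.0, 0.994, 0.107], [-0.0, 0.107, -0.994], [-1.0, -0.0, 0.0]]
ft_force: [0.7, -0.9, -0.2]
gripper_width: 0.998
```

>>> carry_out:
  grip: [1,1,1,1,1,1,1,1]
  delta_pos:
    - [0,-0.5,-0.9]
    - [0,-0.5,-0.9]
    - [0,-0.5,-0.9]
    - [0,-0.5,-0.9]
    - [0,0,-0.9]
    - [0,0,0]
    - [0,0,0]
    - [0,0,0]
  twist: [0,0,0,0,0,0,0,0]

```text
time_s: 26.68
position: [0.5554, 0.4272, 0.32]
tcp_rot: [[0.0, 0.995, 0.104], [-0.0, 0.104, -0.995], [-1.0, 0.0, 0.0]]
ft_force: [0.6, -1.1, 0.3]
gripper_width: 1.003
```

```bash
python3 -c "
from h import *
T=grab('top','t9');S=grab('side')
for n,d in(('top',T),('side',S)):
    A=pts(d); m=(np.hypot(A[...,0]-.571,A[...,1]-.05)<.06)&(A[...,2]>.222)&(A[...,2]<.245)
    X=A[m]; w,v=np.linalg.eigh(np.cov(X[:,:2].T)); print(n,len(X),X.mean(0),'top',np.percentile(X[:,2],[5,50,95]),np.degrees(np.arctan2(v[1,1],v[0,1])))
b=cv2.resize(T['frame'][140:215,195:285],None,fx=5,fy=5,interpolation=2)
a=cv2.resize(S['frame'][135:210,200:260],None,fx=5,fy=5,interpolation=2)
cv2.imwrite('pics/f9.png',np.hstack([a,b]))"
```

```text
top 280 [0.57227361 0.05083277 0.22985596] top [0.22717453 0.22993011 0.23226992] 99.55913905042297
side 115 [0.56762657 0.05574426 0.22852618] top [0.22415396 0.22903366 0.23128544] 98.2421514579512
```

View pics/f9.png

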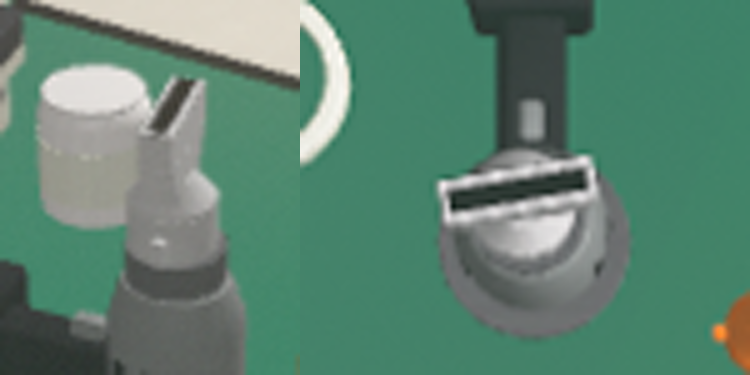

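The last picture shows the flat nozzle seated on the shoulder, top at 0.230 and upright. Its duct is about 80° clockwise of the handle line, seen at (520,190) in the top crop, and the gun has not moved. Now I check the rest quickly and hand in.

```bash
python3 -c "
from h import *
T=grab('top');A=pts(T);B=np.load('c.npz')['P']
for n,(u,v) in dict(scoop=(345,236),tin=(340,116),tape=(170,156),trowel=(128,140)).items():
    s=np.s_[v-28:v+28,u-28:u+28]; print(n,'pixels changed',int((abs(A[s][...,2]-B[s][...,2])>.03).sum()))
m=(np.hypot(A[...,0]-.422,A[...,1]-.252)<.05)&(A[...,2]>.075); print('tray nozzle',A[m].mean(0) if m.any() else 'hidden')
print(sense()['ft_force'],sense()['time_s']); print(job_done())"
```

```text
scoop pixels changed 18
tin pixels changed 30
tape pixels changed 35
trowel pixels changed 28
tray nozzle [0.41086892 0.26144936 0.61392029]
[-1.00543486 -0.76612477 -0.77732137] 26.825
the job is handed in; nothing more can be done
None
```

The nozzle is changed and the job is handed in at 26.8 s, well inside the 61 s. I unlocked the round nozzle with a 62° anticlockwise turn, lifted it off and stood it in the middle of the grey tray. I then put the flat nozzle on the barrel, pushed it home and turned it clockwise until it stopped.

**What the checks showed**
- **Fully home:** the flat nozzle met the shoulder at the expected height with 8.8 N. Its top now reads 0.230 m, centred on the barrel and upright.
- **Against the stop:** the turning moment rose to 0.76 N m, and the gripper slipped about 4° on the duct.
- **Round nozzle:** after release its top stood at 0.084 m, as it should standing upright on the tray floor.
- **Other objects:** the scoop-shaped nozzle, tin, tape and trowel showed only a few dozen changed depth pixels each, which I took to be edge noise. I did not come near any of them.

**What disagreed or could not be checked**
- **Locking angle:** the flat nozzle's final angle reads about 80° (1.4 rad) clockwise of the handle line, not the "about 1.2 rad" in the description. The round nozzle's starting angle had looked nearer 57°. I put the difference down to play in the fit and went by the moment at the stop.
- **Tray at hand-in:** the arm covered the tray in the final top view, so the round nozzle's last clear reading is from 12.7 s.

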